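Set the clamp bar on the filling press and prime its pump

ROBOT

A 6-joint arm with a two-finger parallel gripper is mounted at the origin on the work surface. World frame = base frame: x ahead of the robot, y to its left, z up, the work surface at z = 0. Lengths are in m, angles in rad, forces in N, time in s.
With the tool pointing down it reaches from about 0.25 to 0.775 m from the base axis. Payload 4 kg.
Tool frame: the origin (TCP) lies midway between the tips of the shut fingers; the grasp point (between the pads) lies 19 mm behind it; z points along the fingers, y is the line along which they close (so a half turn about z gives the same grasp; the last joint's range is limited). The gripper opens to 85 mm and grips with 20 to 120 N. Pads are 22 mm wide; open, the fingers measure 114 mm over their backs; the gripper's body (76 mm by 85 mm) begins 54 mm behind the grasp point. The pads swing forward as they close: fully open they stand 13 mm farther back than shut.
Start: joints at [-1.217, 0.087, 1.371, -0, 1.684, -0.103], TCP at [0.243, -0.494, 0.231] pointing down, gripper open.
Joint ranges: [-3.1, 3.1], [-0.76, 2.03], [0.27, 2.55], [-1.08, 4.22], [0.17, 2.65], [-2.57, 2.57]. Speed limits (rad/s): [2.79, 2.79, 3.14, 3.14, 3.14, 3.14].

INTERFACE

Orientations are given as a rotation vector (axis times angle).
In Python, from station import * gives the robot as it stands. Calls block until the motion is done:
- movep(position, orientation): joint-space move of the TCP to a pose.
- move_l(position, ori=None, rate=0.15, stop_force=None): straight line of the TCP; ori=None keeps the orientation; rate is the mean speed in m/s. With stop_force (N) it stops when the force on the tool has changed by that much, and returns True; else False.
- move_j(angles): joint-space move.
- grip(opening, strength=None): finger opening in m; strength is the grip in N (None keeps the last); returns when the fingers have stopped.
- wait(seconds).
- solve_ik(position, orientation): joint angles nearest the present ones, or None.
- get_obs(): the state.
- camera(name): name is "side" or "top"; returns a dict with "img" (420x560x3 uint8, red, green, blue), "fx", "fy", "cx", "cy" (pixels), "rvec" (rotation vector, rad) and "tvec" (3), from world to camera coordinates, as OpenCV has them. Camera axes: x right, y down, z forward; pixel columns grow to the right and rows downward; lengths in m; the calibration is good to about 2 mm. A picture is of the moment at which its call begins. There is no depth.
A pose or a line that the arm cannot do raises PlanningError and nothing moves.
- close_job(): hands the job in; it is judged then, once.
The state is a dict: "t": time; "q": joint angles; "dq": joint speeds; "joint_torque": joint torques, N m; "position": TCP position; "eef_rot": TCP orientation; "wrist_force": force on the tool from outside, world axes, zero at the start; "wrist_torque": the same for the moment, N m; "opening": finger opening in m; "gripper_force": force on a finger pad.
Only numpy, scipy, OpenCV 4.12 (cv2) and the standard library are available. Lean on these libraries where they do the work, as an engineer would, in place of code of your own. Each camera call takes 0.05 s, during which the arm holds its last target. There are 200 camera calls.

TASK

Get the small filling press ready: take the longer of the two clamp bars by its handle and lay it, without dropping it, across the press, in the notches on top of both upright cheeks and centred so that it sticks out about equally at both ends. Let go of it, then prime the hand pump with three full strokes of the lever, each all the way down and all the way back up, leaving the bar lying in its notches. Leave the shorter bar, the pastry wheel, the jar and the bowl where they are.

Things in the scene. Friction and masses are not known exactly. Their poses are not given: they have to be found in the camera images.
- press: Steel bench press, fixed. Origin: on the table midway between two upright cheeks; z up. Base plate x -90 to 90, y -110 to 220 mm, 20 thick. Cheeks at y = -75 and 75 mm, 16 thick (y), 90 wide (x), top z = 101, each with a notch in the top. Between them an aluminium mould with a wooden board, top z = 78. Grey pump cylinder, 64 across, at x 55, y 165 mm; lever hinge line (along y) at z = 78 mm.
- saddle_pump_side (a point): Middle of the notch floor of the cheek next to the pump (press x 0, y 75, z 85 mm). The notch is open above, 32 mm wide in press x, 16 mm deep, and runs through the cheek's 16 mm in y.
- saddle_far_side (a point): Middle of the notch floor of the cheek away from the pump (press x 0, y -75, z 85 mm); a notch like the other.
- pump_lever (a joint): Angle of the sprung pump lever, rad: 0 at the top stop, to which its spring returns it (5 to 10 N at the grip), 0.70 at the bottom stop. It reaches 150 mm from the hinge line towards the press's -x; at 0 it rises 35 degrees above level, at 0.70 it is 5 degrees below. A full stroke goes beyond 0.60 and back under 0.08.
- lever_grip (a point): Middle of the lever's black cross grip: a round bar 22 mm across and 70 mm long, parallel to the press's y, at the lever's free end, 150 mm from the hinge line. Push it down from above.
- long_bar: The longer clamp bar, to be laid: flat steel bar 200 mm long (its y), 24 mm wide (x), 14 mm thick, with a black upright handle in its middle, 60 mm long (y), 20 mm wide (x), from z = 14 to 50 mm. Origin: middle of the underside, z up. About 0.4 kg. Either way round will do.
- short_bar: The shorter clamp bar, not to be moved: same pattern with the same handle but 110 mm long; too short to span the cheeks. Origin: middle of the underside, y along it.
- pastry_wheel: Pastry wheel lying on the table, wooden handle and brass wheel, 165 mm long along its x, 32 mm high. Origin: underside, where handle meets shaft. Not to be moved.
- jar: Glass jar with steel cap, 68 mm across, 110 mm high. Origin: centre of the underside. Not to be moved.
- bowl: Steel mixing bowl, 140 mm across, 75 mm high. Origin: centre of the underside. Not to be moved.

How it is judged:
On the way, in this order (a step that is already met when the one before it is completed fails the run):
1. the long bar lies in the notches of both cheeks, centred, let go and at rest (x of long_bar in the frame of press between -0.008 and 0.008 m and y of long_bar in the frame of press between -0.014 and 0.014 m and z of long_bar in the frame of press between 0.081 and 0.089 m and angle between the y axis of long_bar and the y axis of press, either way round below 0.08 rad and angle between long_bar's own z axis and vertical below 0.05 rad and contact force between the fingers and long_bar below 0.3 N and linear speed of long_bar below 0.02 m/s), for 0.3 s.
2. first stroke: lever pushed down to its stop (beyond 0.60 rad) with the bar in place (x of long_bar in the frame of press between -0.008 and 0.008 m and y of long_bar in the frame of press between -0.014 and 0.014 m and z of long_bar in the frame of press between 0.081 and 0.089 m and angle between the y axis of long_bar and the y axis of press, either way round below 0.08 rad and angle between long_bar's own z axis and vertical below 0.05 rad and value of joint pump_lever above 0.6 rad), for 0.04 s.
3. first stroke: lever back up at its top stop (under 0.08 rad) (x of long_bar in the frame of press between -0.008 and 0.008 m and y of long_bar in the frame of press between -0.014 and 0.014 m and z of long_bar in the frame of press between 0.081 and 0.089 m and angle between the y axis of long_bar and the y axis of press, either way round below 0.08 rad and angle between long_bar's own z axis and vertical below 0.05 rad and value of joint pump_lever below 0.08 rad), for 0.04 s.
4. second stroke: lever pushed down to its stop (beyond 0.60 rad) with the bar in place (all of step 2), for 0.04 s.
5. second stroke: lever back up at its top stop (under 0.08 rad) (all of step 3), for 0.04 s.
6. third stroke: lever pushed down to its stop (beyond 0.60 rad) with the bar in place (all of step 4), for 0.04 s.
7. third stroke: lever back up at its top stop (under 0.08 rad) (all of step 5), for 0.04 s.
At the end, for the whole second after the job is handed in: Long bar in both notches: middle within 14 mm lengthwise and 8 mm across, underside within 4 mm of the notch floor, within 0.05 rad of level and 0.08 of the notch line, let go, at rest. Lever under 0.08 rad. Short bar, pastry wheel, jar and bowl within 30 mm of their starts (all of step 7 and contact force between the fingers and long_bar below 0.3 N and linear speed of long_bar below 0.02 m/s and distance of each of short_bar, pastry_wheel, jar, bowl from where it was at the start of the episode below 0.03 m); the robot touches nothing.
It fails at once if the long bar is dropped: it falls freely faster than 0.7 m/s (about 25 mm) (contact force between the fingers and long_bar below 0.05 N and contact force between long_bar and anything else below 0.05 N and linear speed of long_bar above 0.7 m/s).
It fails at once if the short bar is moved by more than 30 mm (distance of short_bar from where it was at the start of the episode above 0.03 m).
It fails at once if the pastry wheel is moved by more than 30 mm (distance of pastry_wheel from where it was at the start of the episode above 0.03 m).
It fails at once if the jar is moved by more than 30 mm (distance of jar from where it was at the start of the episode above 0.03 m).
It fails at once if the bowl is moved by more than 30 mm (distance of bowl from where it was at the start of the episode above 0.03 m).
It also fails if it takes over 70 s, if anything falls off the work surface, if the arm or the gripper's body presses on something with over 40 N, if the wrist force passes 120 N, or if a joint passes its speed limit or range.

## Working session

There is one attempt and no reset: what is moved stays moved. The work goes in short steps, each a Python script; the robot and the scene stay as the last script left them, time stands still between calls to the robot, and variables do not carry over. Pictures are saved under pics/ and viewed, at most 10 in all, crops included, and the job is handed in when it is done.

```bash
mkdir -p pics
cat > h.py <<'E'
from station import *
import numpy as np, cv2
def snap(n,f=None):
    c=camera(n)
    if f: cv2.imwrite(f,c["img"][:,:,::-1])
    return c
def ray(c,u,v):
    R=cv2.Rodrigues(np.array(c["rvec"],float))[0]; t=np.array(c["tvec"],float)
    d=R.T@np.array([(u-c["cx"])/c["fx"],(v-c["cy"])/c["fy"],1]); return -R.T@t,d
def onz(c,u,v,z):
    o,d=ray(c,u,v); return o+d*(z-o[2])/d[2]
def proj(c,P):
    K=np.array([[c["fx"],0,c["cx"]],[0,c["fy"],c["cy"]],[0,0,1.]])
    return cv2.projectPoints(np.array(P,float).reshape(-1,3),np.array(c["rvec"],float),np.array(c["tvec"],float),K,None)[0][:,0]
E
python3 - <<'E'
from h import *
for n in("top","side"):
    c=snap(n,f"pics/{n}0.png"); print(n,c["fx"],ray(c,280,210))
print(get_obs()["eef_rot"])
E
```

```text
top 499.79139776593115 (array([0.33123697, 0.08973133, 1.43154194]), array([ 0.16807934, -0.00400644, -0.9857928 ]))
side 503.6855577803666 (array([ 0.05687703, -0.74019069,  1.32660241]), array([ 0.33143212,  0.52308571, -0.78534537]))
[-3.05803569e+00 -7.10815866e-01  4.08316661e-04]
```

View pics/top0.png

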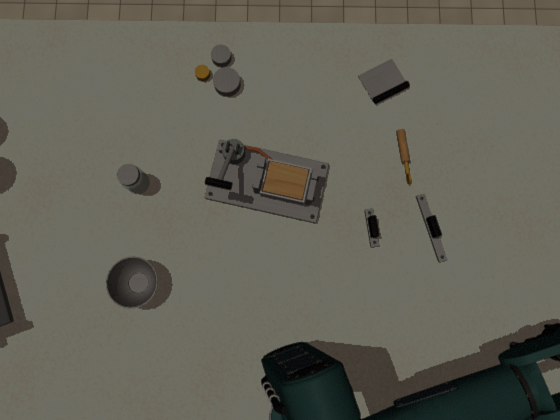

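View pics/side0.png

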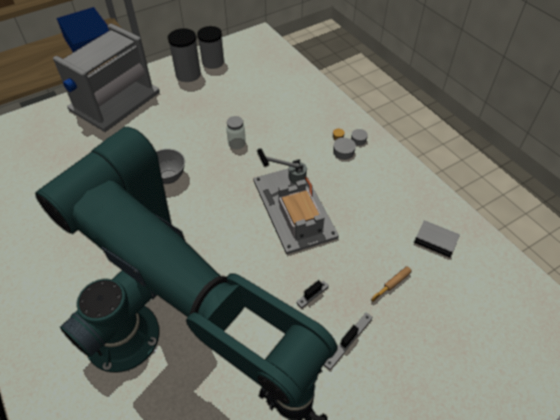

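The top view shows the press with base corners near (217,140), (329,163), (317,222) and (206,199). The long bar runs from (420,195) to (443,261), and the short bar is at (373,228). The lever grip is at about (218,183). I'll segment next and take enlarged crops.

Run:
```python
from h import *
c=snap("top"); s=snap("side")
def crop(c,x,y,w,h,k): return cv2.resize(c["img"][y:y+h,x:x+w,::-1],None,fx=k,fy=k,interpolation=cv2.INTER_CUBIC)
cv2.imwrite("pics/c1.png",np.clip(crop(c,195,130,145,100,5)*1.4,0,255))
a=crop(s,240,135,110,120,5); cv2.imwrite("pics/c2.png",np.clip(a*1.4,0,255))
# bar: black handle & bright/dark relative to table
g=cv2.cvtColor(c["img"],cv2.COLOR_RGB2GRAY)
def comp(mask,lo):
    n,l,st,ce=cv2.connectedComponentsWithStats(mask.astype(np.uint8))
    for i in range(1,n):
        if lo<st[i][4]<20000:
            p=np.argwhere(l==i)[:,::-1].astype(np.float32); print(st[i],ce[i].round(2),cv2.minAreaRect(p))
roi=np.zeros_like(g); roi[180:275,355:460]=1
print("dark"); comp((g<45)&(roi>0),15)
print(np.median(g[180:275,355:460]),c["img"][225,400],c["img"][200,422],c["img"][255,441])
# press grip dark
roi[:]=0; roi[130:230,195:340]=1
print("dark press"); comp((g<35)&(roi>0),15)
```

```text
dark
[368 215  12  23 199] [373.03 226.58] ((372.97296142578125, 226.33782958984375), (22.029464721679688, 9.370742797851562), 80.53767395019531)
[426 216  16  22 216] [433.41 226.4 ] ((433.380126953125, 226.36428833007812), (21.92913055419922, 10.02282428741455), 70.34617614746094)
108.0 [110 109  97] [72 69 65] [63 60 57]
dark press
[226 143   4   9  21] [227.57 147.43] ((227.50001525878906, 147.00001525878906), (2.3015859127044678, 8.38434886932373), 9.462322235107422)
[233 145   7  10  32] [236.78 150.34] ((237.3243408203125, 149.94593811035156), (4.649905681610107, 9.997297286987305), 35.53767776489258)
[229 147  18  17  80] [238.28 158.4 ] ((238.68959045410156, 157.0464630126953), (9.450517654418945, 21.400848388671875), 52.4314079284668)
[254 175   9  18  44] [258.27 186.48] ((259.10003662109375, 183.80001831054688), (5.366562843322754, 18.335756301879883), 26.56505012512207)
[205 177  27  13 203] [218.11 182.82] ((218.15292358398438, 182.81178283691406), (26.899377822875977, 7.59256649017334), 12.52880859375)
[305 200   7   5  27] [307.63 202.07] ((308.0, 202.0), (6.0, 4.0), 0.0)[ WARN:0@1.494] global loadsave.cpp:1063 imwrite_ Unsupported depth image for selected encoder is fallbacked to CV_8U.
```

View pics/c1.png

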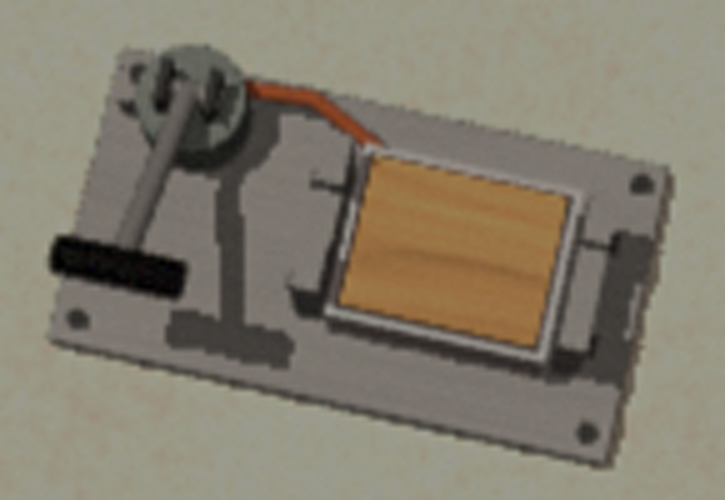

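View pics/c2.png

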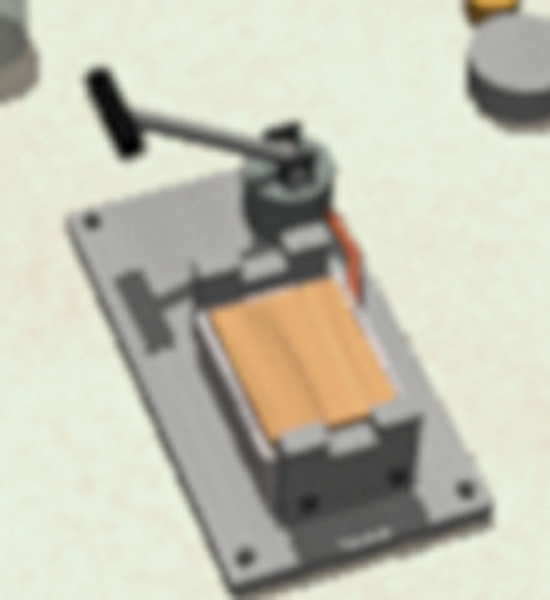

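The crops show the base-plate corners in both views, the wooden board, the lever raised with its grip at top-view (218,183), and the two empty notches. I'll cast rays to get the positions.

Run:
```python
from h import *
c=snap("top"); s=snap("side")
T=lambda u,v:(195+u/5-.4,130+v/5-.4); S=lambda u,v:(240+u/5-.4,135+v/5-.4)
M=[(c,T(125,50),(90,220)),(c,T(671,170),(90,-110)),(c,T(605,463),(-90,-110)),(c,T(51,342),(-90,220)),
   (s,S(68,218),(-90,220)),(s,S(490,510),(90,-110)),(s,S(237,580),(-90,-110))]
W=np.array([onz(k,*p,.02)[:2] for k,p,_ in M]); L=np.array([m[2] for m in M])/1000.
def fit(L,W):
    l=L-L.mean(0);w=W-W.mean(0);a=np.arctan2((l[:,0]*w[:,1]-l[:,1]*w[:,0]).sum(),(l*w).sum())
    R=np.array([[np.cos(a),-np.sin(a)],[np.sin(a),np.cos(a)]]);o=W.mean(0)-R@L.mean(0)
    return o,a,((L@R.T+o-W)*1000).round(1)
for i in(slice(0,4),slice(4,7),slice(0,7)): print(*fit(L[i],W[i]))
for k,n in((c,"top"),(s,"side")):
    h=cv2.cvtColor(k["img"],cv2.COLOR_RGB2HSV); m=((h[...,1]>90)&(h[...,0]>8)&(h[...,0]<25)&(h[...,2]>90)).astype(np.uint8)
    x,y=(225,150) if n=="top" else (270,185); r=m*0; r[y:y+65,x:x+85]=m[y:y+65,x:x+85]
    cn=max(cv2.findContours(r,0,2)[0],key=cv2.contourArea); b=cv2.boxPoints(cv2.minAreaRect(cn))
    mm=cv2.moments(cn); print(n,"wood",onz(k,mm["m10"]/mm["m00"],mm["m01"]/mm["m00"],.078),[onz(k,*p,.078)[:2].round(4) for p in b])
print("grip top@.164",onz(c,218.1,182.8,.170),"side",onz(s,*S(114,112),.164))
# bars
tab=np.array([110,109,97.])
for k,n,boxes in((c,"top",((410,185,45,85),(358,200,28,55))),(s,"side",((320,305,60,70),(292,275,42,38)))):
    g=cv2.cvtColor(k["img"],cv2.COLOR_RGB2GRAY)
    for (x,y,w,h) in boxes:
        sub=g[y:y+h,x:x+w]; print(n,"med",np.median(sub))
        m=(sub<np.median(sub)*.8).astype(np.uint8)
        cn=max(cv2.findContours(m,0,2)[0],key=cv2.contourArea)[:,0]+[x,y]
        p=np.array([onz(k,*q,.014)[:2] for q in cn.astype(float)]).astype(np.float32)
        r=cv2.minAreaRect(p); print(" bar z14",r)
        d=(sub<45).astype(np.uint8); cd=max(cv2.findContours(d,0,2)[0],key=cv2.contourArea)[:,0]+[x,y]
        p=np.array([onz(k,*q,.05)[:2] for q in cd.astype(float)]).astype(np.float32); print(" handle z50",cv2.minAreaRect(p))
```

```text
[0.64662568 0.06861953] -0.21052312330510556 [[ 1.   1.4]
 [ 1.  -1. ]
 [-2.1 -2.2]
 [ 0.1  1.9]]
[0.64616432 0.0681233 ] -0.2181007155158456 [[ 1.   3.4]
 [ 5.3 -0.7]
 [-6.3 -2.7]]
[0.64634892 0.06848429] -0.21350701691848553 [[ 1.3  0.8]
 [ 0.4 -1.4]
 [-2.7 -2. ]
 [ 0.6  1.9]
 [ 0.1  3.6]
 [ 6.  -0.1]
 [-5.7 -2.8]]
top wood [0.64761385 0.07006352 0.078     ] [array([0.6176, 0.1331]), array([0.7027, 0.1157]), array([0.6787, 0.0072]), array([0.5941, 0.0256])]
side wood [0.64511509 0.0705521  0.078     ] [array([0.615 , 0.1331]), array([0.7055, 0.1319]), array([0.6743, 0.0089]), array([0.5884, 0.0121])]
grip top@.164 [0.61582429 0.24534651 0.17      ] side [0.61566974 0.24727976 0.164     ]
top med 108.0
 bar z14 ((0.528619110584259, -0.3527926206588745), (0.20145650207996368, 0.038983020931482315), 16.858701705932617)
 handle z50 ((0.5250339508056641, -0.34408485889434814), (0.06126835197210312, 0.028437284752726555), 17.03734588623047)
top med 107.0
 bar z14 ((0.5259650945663452, -0.1824634075164795), (0.11248911917209625, 0.03649035096168518), 8.303406715393066)
 handle z50 ((0.5242549180984497, -0.17572292685508728), (0.06254491955041885, 0.02583245187997818), 8.0823335647583)
side med 163.0
 bar z14 ((0.5089897513389587, -0.3242601752281189), (0.2221808135509491, 0.11260687559843063), 9.934556007385254)
 handle z50 ((0.4494161307811737, -0.3577435612678528), (0.08936120569705963, 0.04238095134496689), 54.82999038696289)
side med 162.0
 bar z14 ((0.5211098790168762, -0.18142184615135193), (0.11178429424762726, 0.05320526286959648), 8.396382331848145)
 handle z50 ((0.518592894077301, -0.18776822090148926), (0.06790336221456528, 0.02773481048643589), 9.09611988067627)
```

Both views agree. The press origin is about (0.647, 0.069) with yaw -0.21, and the grip comes out at (0.615, 0.245), as predicted. The long bar is at about (0.527, -0.349), lying 17° from x, with measured length 201 mm. Next step is to grasp and lift it.

```bash
cat >> h.py <<'E'
from scipy.spatial.transform import Rotation as Ro
def down(deg):  # tool pointing down, closing line at deg from world x
    a=np.radians(deg); y=np.array([np.cos(a),np.sin(a),0]); z=np.array([0,0,-1.])
    return Ro.from_matrix(np.c_[np.cross(y,z),y,z]).as_rotvec()
PO=np.array([.6467,.0692]); PA=-.210
PR=np.array([[np.cos(PA),-np.sin(PA)],[np.sin(PA),np.cos(PA)]])
def press(x,y,z): return np.r_[PO+PR@np.array([x,y])/1000,z/1000]
E
python3 - <<'E'
from h import *
B=[.527,-.349]; o=down(-73)
movep(B+[.16],o); grip(.065)
print(move_l(B+[.075],rate=.15), move_l(B+[.019],rate=.06,stop_force=8), get_obs()["position"])
grip(.0,60); ob=get_obs(); print(ob["opening"],ob["gripper_force"],ob["wrist_force"])
move_l(B+[.06],rate=.06); move_l(B+[.27],rate=.2)
ob=get_obs(); print(ob["t"],ob["opening"],ob["gripper_force"],ob["wrist_force"],ob["wrist_torque"])
s=snap("side","pics/s1.png")
E
```

```text
False False [ 0.52736332 -0.34928352  0.01958813]
0.019123661867067203 60.14982461929321 [-0.06298627  0.02600039  1.48139029]
6.1917 0.018897067063692215 59.243152141571045 [ 0.29299645 -0.48806286 -4.63058795] [-0.00842018  0.05494063  0.00972895]
```

View pics/s1.png

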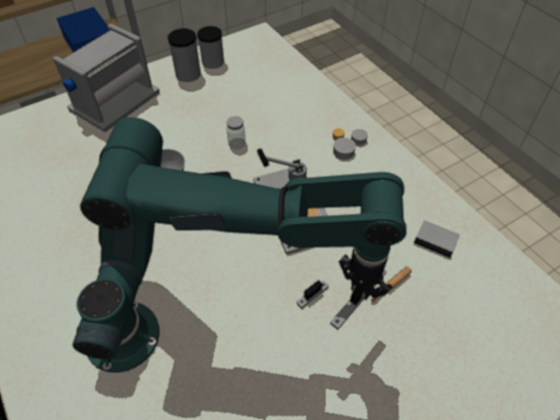

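The bar is held (19 mm opening, about 4 N load), and the side view shows it hanging under the fingers at (370,300). I'll move it above the press and check alignment there.

Run:
```python
from h import *
o=down(np.degrees(PA))
movep(press(0,0,270),o); move_l(press(0,0,160),rate=.15)
ob=get_obs(); print(ob["t"],ob["position"],ob["wrist_force"])
s=snap("side"); t=snap("top")
a=cv2.resize(s["img"][120:260,225:375,::-1],None,fx=4,fy=4,interpolation=2)
# expected bar ends (top z+14) at present height
for y in(100,-100):
  for x in(-12,12):
    p=proj(s,press(x,y,160-19.6+14))[0]; cv2.circle(a,tuple(((p-[225,120])*4+2).astype(int).tolist()),3,(0,0,255),-1)
for y in(83,67,-67,-83):
  for x in(-16,16):
    p=proj(s,press(x,y,101))[0]; cv2.circle(a,tuple(((p-[225,120])*4+2).astype(int).tolist()),3,(0,255,0),-1)
cv2.imwrite("pics/s2.png",a)
```

```text
8.725 [0.64750849 0.06892861 0.16154768] [ 0.48756709  0.13278601 -3.27351322]
```

View pics/s2.png

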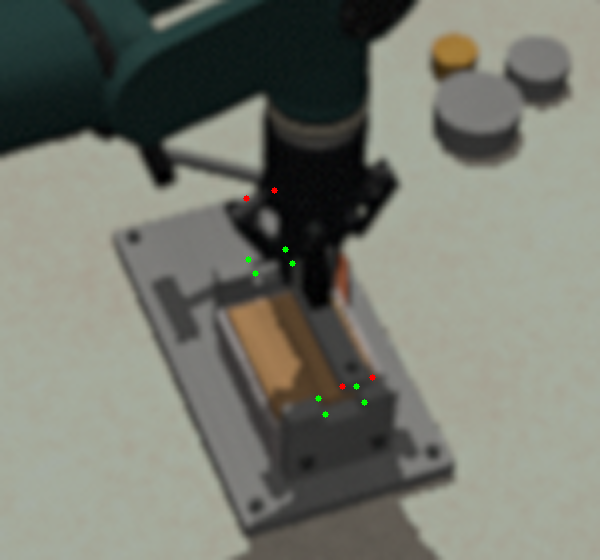

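The far bar end at about (357,380) matches the predicted red dots, and the notch matches the green ones. Lowering with a force stop.

Run:
```python
from h import *
move_l(press(0,0,125),rate=.08); print(get_obs()["wrist_force"])
print(move_l(press(0,0,102.5),rate=.025,stop_force=5)); ob=get_obs()
print(ob["t"],ob["position"],ob["wrist_force"],ob["wrist_torque"])
```

```text
[ 0.25075395 -0.21885364 -4.05191739]
True
10.1667 [0.64647344 0.06915962 0.10448823] [-1.14164757 -0.11006351  4.4748474 ] [-0.0437524  -0.13648207  0.06012762]
```

Contact came at z = 0.1045, exactly the seated height. Releasing, retreating and checking.

Run:
```python
from h import *
grip(.045); wait(.4); move_l(press(0,0,200),rate=.1); 
movep(press(-68,165,270),down(np.degrees(PA))); wait(.1); ob=get_obs(); print(ob["t"],ob["wrist_force"])
s=snap("side"); t=snap("top")
def dr(c,x,y,w,h,k):
    a=cv2.resize(c["img"][y:y+h,x:x+w,::-1],None,fx=k,fy=k,interpolation=2)
    for yy in(100,-100):
      for xx in(-12,12):
        p=proj(c,press(xx,yy,99))[0]; cv2.circle(a,tuple(((p-[x,y])*k+k/2).astype(int).tolist()),2,(0,0,255),-1)
    return a
a=dr(s,225,130,150,130,3); b=dr(t,215,130,115,97,3)
h=np.zeros((390,800,3),np.uint8); h[:390,:450]=a; h[:291,450:795]=b
cv2.imwrite("pics/s3.png",h)
```

```text
12.9583 [ 0.37507367  0.80001338 -0.02093843]
```

View pics/s3.png

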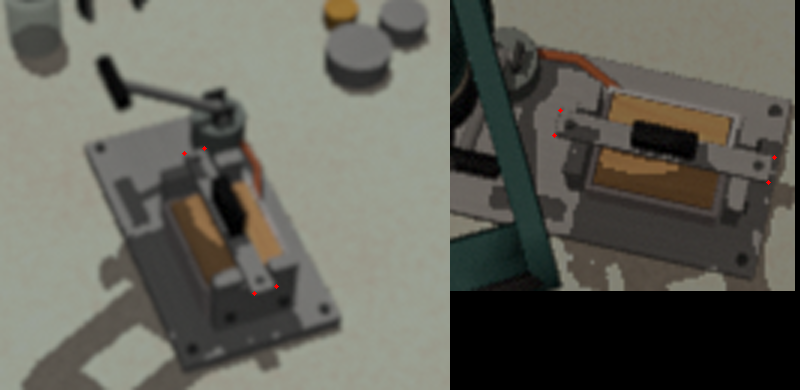

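The bar lies in both notches and its ends coincide with the prediction in both views. The lever is up and free. First stroke now, following the grip's arc with closed fingers.

```bash
cat >> h.py <<'E'
def tip(q,dz=0):
    th=np.radians(35)-q; return press(55-150*np.cos(th),165,78+150*np.sin(th)+11+dz)
def stroke():
    for q in(.12,.25,.4,.55): move_l(tip(q),rate=.12)
    hit=move_l(tip(.70,-2),rate=.05,stop_force=25); wait(.15)
    o=get_obs(); d=(o["position"],o["wrist_force"])
    for q in(.55,.4,.25,.12): move_l(tip(q),rate=.12)
    move_l(tip(0,15),rate=.12); wait(.3)
    print(hit,*d,"target",tip(.70),"t",get_obs()["t"],get_obs()["wrist_force"])
E
python3 - <<'E'
from h import *
grip(0); move_l(tip(0,25),rate=.15)
print(move_l(tip(0,-8),rate=.04,stop_force=3),get_obs()["position"],tip(0))
stroke()
E
```

```text
True [0.61371735 0.24482935 0.17381098] [0.61471418 0.24472386 0.17503647]
False [0.588803   0.25134894 0.07574446] [-3.90794633  3.72117864  8.36329898] target [0.58876535 0.25025466 0.07564748] t 18.9 [-0.18520599  0.52106042  0.07080126]
```

The tip reached the bottom-stop height (q≈0.70) under spring force and came back up. Two more strokes, then retreat and a final look.

Run:
```python
from h import *
stroke(); stroke()
move_l(tip(0,100),rate=.2); movep([.35,-.4,.35],down(-60)); wait(.3)
t=snap("top"); s=snap("side"); x,y,k=200,130,3
a=cv2.resize(t["img"][y:y+100,x:x+140,::-1],None,fx=k,fy=k,interpolation=2)
b=cv2.resize(s["img"][130:260,240:360,::-1],None,fx=k,fy=k,interpolation=2)
h=np.zeros((390,800,3),np.uint8); h[:300,:420]=a; h[:,430:790]=b; cv2.imwrite("pics/s4.png",h)
g=cv2.cvtColor(t["img"],cv2.COLOR_RGB2GRAY)[172:192,200:234]; p=np.argwhere(g<35).mean(0); print("grip",p[1]+200,p[0]+172,get_obs()["t"])
```

```text
False [0.58838149 0.25162978 0.0759284 ] [-4.57323822  3.16102625  7.91901678] target [0.58876535 0.25025466 0.07564748] t 23.125 [-0.42218706  0.44098055  0.84357913]
False [0.58835903 0.25164609 0.07591047] [-4.50653025  3.57255737  7.90852369] target [0.58876535 0.25025466 0.07564748] t 27.35 [ 0.31984901  0.24871232 -0.07777312]
grip 218.12871287128712 182.84158415841586 30.8083
```

View pics/s4.png

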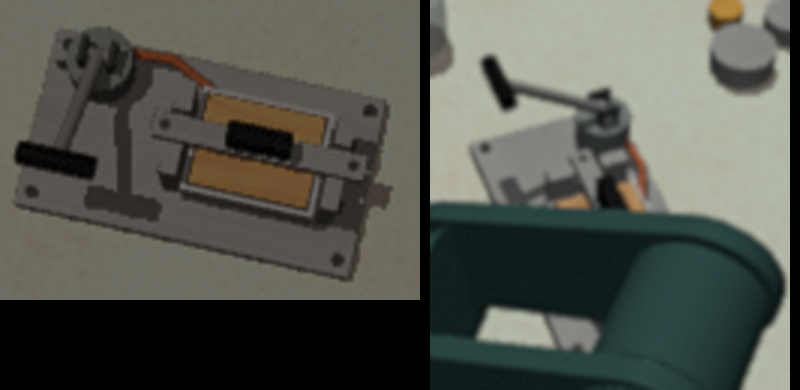

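The bar lies straight in both notches. The lever grip is back at its starting pixel (218.1,182.8), and the robot is clear. Handing in.

```bash
python3 -c "
from station import *
print(close_job())"
```

```text
the job is handed in; nothing more can be done
None
```

The long bar lies centred in both notches, the lever had three full strokes and is back at its top stop, and the job was handed in at about 31 s; no verdict was returned.

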